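# Pop the red cap off the ink refill station

## Task

Take the green-handled cap puller that stands on the desk, hook its fork under the wide flange of the red cap on the row of ink refill bottles, and pull straight up until the cap pops off. Then stand the puller upright on the open desk and let go, with the red cap still lying on its fork. Keep the fingers off the red cap, and leave the other two caps on their bottles.

Things in the scene. Friction and masses are not known exactly. Their poses are not given: they have to be found in the camera images.
- puller: Steel fork, green grip, 140 g, loose, upright on desk. Origin: underside, mid fork. x: to the tines' open end (at first roughly away from robot), z up. Tines z 0-6 mm, x -44 to 32, 30 apart inside, 50 over all. Spine behind (x -44 to -36, 34 wide) up to an arm (z 44-54, x -44 to 14) over the fork; a cap lies on the tines under it. Grip on the arm: 22x22 mm about x=y=0, z 54-104; hold near z 82
- cap_red: Red push-on cap: flange 45 mm across, 5 thick; ribbed body 33 across above it; 18 high, 20 g. Origin: centre of underside, 76 mm above desk at start. Under it the bottle's bare neck, 16 mm thick, runs 22 mm down to the shoulder. Fork goes in there level from the robot's side, a tine each side of the neck, cap's axis over fork's origin. Friction holds it, 6-10 N; free after rising 14 mm
- cap_yellow: Yellow cap, same shape as the red one; stays on. The caps sit on three bottles 78 mm apart in a straight row, in any colour order; row runs roughly left to right, turned up to 20 degrees. Bottles (54 mm wide, shoulder top 54 mm above the desk) are fixed in a fixed wooden tray 100 x 236 x 12 mm. Each cap's x axis points square to the row, away from the robot; z up
- cap_blue: Blue cap, same shape as the red one, on another bottle of the row; stays on. Origin at the centre of its underside, 76 mm above the desk; axes as for the yellow cap. Beside the work, a fixed black light stand (pole 28 mm thick, taller than the arm) rises at about x = 0.63, y = -0.08 m: keep arm and gripper clear of it

How it is judged (in metres and radians):
On the way, in this order (a step that is already met when the one before it is completed fails the run):
1. the puller's fork is hooked round the neck under the red cap, which is still on its bottle, cap axis near the fork's middle, puller upright within 15 degrees (x of cap_red in the frame of puller between -0.016 and 0.016 m and y of cap_red in the frame of puller between -0.013 and 0.013 m and z of cap_red in the frame of puller between 0.003 and 0.024 m and distance of cap_red from where it was at the start of the episode below 0.01 m and angle between puller's own z axis and vertical below 0.26 rad), for 0.1 s.
2. the red cap is off and at least 25 mm above where it was, lying on the fork of the upright puller (x of cap_red in the frame of puller between -0.016 and 0.016 m and y of cap_red in the frame of puller between -0.013 and 0.013 m and height (world z) of cap_red above 0.101 m and z of cap_red in the frame of puller below 0.014 m and angle between puller's own z axis and vertical below 0.26 rad), for 0.1 s.
At the end, for the whole second after the job is handed in: the puller stands upright (within 10 degrees) on the desk top, released and at rest, with the red cap lying flat (within 15 degrees) on its fork, its axis within 16 mm along and 13 mm across of the fork's middle; the yellow and blue caps are still on their bottles, within 6 mm of where they were (x of cap_red in the frame of puller between -0.016 and 0.016 m and y of cap_red in the frame of puller between -0.013 and 0.013 m and z of cap_red in the frame of puller between 0.002 and 0.012 m and height (world z) of puller between -0.006 and 0.01 m and angle between puller's own z axis and vertical below 0.17 rad and angle between cap_red's own z axis and vertical below 0.26 rad and linear speed of each of puller, cap_red below 0.02 m/s and distance of each of cap_yellow, cap_blue from where it was at the start of the episode below 0.006 m and contact force between the fingers and puller below 0.2 N); the robot touches nothing.
It fails at once if the fingers press on the red cap (over 1 N) (contact force between the fingers and cap_red above 1 N).
It fails at once if the yellow or blue cap is pulled off (moved over 10 mm) (distance of any of cap_yellow, cap_blue from where it was at the start of the episode above 0.01 m).
It also fails if it takes over 61 s, if anything falls off the work surface, if the arm or the gripper's body presses on something with over 40 N, if the wrist force passes 120 N, or if a joint passes its speed limit or range.

## Robot

A 7-joint arm with a two-finger parallel gripper is mounted at the origin on a cart in front of the work surface, level with it; the furniture and walls round the work are solid. World frame = base frame: x ahead of the robot, y to its left, z up, the work surface at z = 0. Lengths are in mm, angles in rad, forces in N, time in s.
With the tool pointing down it reaches from about 425 to 875 mm from the base axis. Payload 9.9 kg.
Tool frame: the origin (TCP) lies between the finger pads; the fingertips stand 8 mm ahead of it and the grasp point (between the pads) lies 11 mm behind it; z points along the fingers, y is the line along which they close (so a half turn about z gives the same grasp; the last joint's range is limited). The gripper opens to 85 mm and grips with 20 to 120 N. Pads are 22 mm wide; open, the fingers measure 114 mm over their backs; the gripper's body (76 mm by 85 mm) begins 54 mm behind the grasp point. The pads swing forward as they close: fully open they stand 13 mm farther back than shut.
Start: joints at [1.155, 0.576, 0.025, 1.437, -0.015, 1.129, -0.057], TCP at [219.883, -638.186, 239.289] pointing down, gripper open.
Joint ranges: [-2.76, 2.76], [-0.34, 2.15], [-1.52, 1.57], [0.19, 2.46], [-1.09, 4.23], [0.17, 1.99], [-2.82, 2.82]. Speed limits (rad/s): [2.22, 2.22, 3.01, 3.01, 3.14, 3.14, 3.14].

## Interface

Orientations are given as a 3x3 rotation matrix whose columns are the frame's x, y, z axes.
In Python, from bench import r, optics, ticket gives the robot as it stands.
- The arm moves only by the tool servo_tool, never from a script. Its argument "deltas" is a list of rows, each a list of 3 entries, a list of its own where there are three numbers: the shift along the tool's x, y, z in mm, then the turn, a rotation vector about the tool's x, y, z in rad, then the finger opening in mm, from 0 to 85.4. In form: [[[x, y, z], [wx, wy, wz], gripper], ...]. A call has 1 to 10 rows; each row is the pose to reach, as a shift and turn from the pose commanded when the call began, along the tool's axes at that moment; what a row does not reach only later rows make up. A row lasts 1/10 s, in which the tool goes at most 50 mm and 8.59 degrees, less where a joint would pass 70% of its speed; a pose out of reach is approached as far as the arm can. A call with a gripper value outside its range is refused whole. The fingers move at their own pace and stop on an object; "newtons" is the grip in N (left out, the last holds). Time passes only in rows, so rows that repeat a pose let the fingers close. It gives the time, the measured TCP pose, the force, the opening and the grip force at its end, in the units of the state.
- r.sense(): the state, without advancing time (a new reading comes with each control period).
- optics.capture(name): name is "scene" or "top"; returns (picture, depth): 384x512x3 uint8, blue, green, red; 384x512 float32, mm along the optical axis (not along the pixel's ray), 0 where there is no reading.
- optics.calibration(name): a dict with "intrinsics" (3x3 intrinsics, pixels), "R" (3x3) and "t" (3): a world point X has camera coordinates R X + t. Camera axes: x right, y down, z forward; pixel columns grow to the right and rows downward; lengths in mm; the calibration is good to about 2 mm. A picture is of the moment at which its call begins. calibration takes no time and is no camera call.
- ticket.job_done(): hands the job in; it is judged then, once.
Trained networks look in the newest picture that a camera, given by its name, has taken for a name from the list of things; names that differ only in an ending like _2 or _b are one class to them, and where a whole thing is asked for, a point or a joint stands for the part that bears it (a point fixed in the world has none). Each returns a list of dicts, best first, with "confidence" (0 to 1); they miss things now and then, are a little off and sometimes report something else, mostly with a low value. They report only what shows in the picture. A call takes as long as a camera call.
- optics.recognise(query, camera): "point" ([x, y, z] in mm, in the coordinates of the camera as it stood for that picture, good to about 4 mm: the middle of the surface that is visible of it).
- optics.landmark_of(query, camera): "point" ([x, y, z] in mm, in the coordinates of the camera as it stood for that picture, good to about 4 mm: a listed point, or the origin of a listed thing).
The state is a dict: "time_s": time; "joint_positions": joint angles; "qvel": joint speeds; "joint_efforts": joint torques, N m; "tcp_pos": TCP position; "orientation": TCP orientation; "wrist_force": force on the tool from outside, world axes, zero at the start; "moment": the same for the moment, N m; "gripper_width": finger opening in mm; "grasp_force": force on a finger pad.
Only numpy, scipy, OpenCV 4.12 (cv2) and the standard library are available. Lean on these libraries where they do the work, as an engineer would, in place of code of your own. Each camera call takes 0.05 s, during which the arm holds its last target. There are 200 camera calls.

## Working session

There is one attempt and no reset: what is moved stays moved. The work goes in short steps, Python scripts to look and compute and a tool call to move; the robot and the scene stay as the last step left them, time stands still between calls to the robot, and variables do not carry over. Pictures are saved under pics/ and viewed, at most 10 in all, crops included, and the job is handed in when it is done.

Besides the shell and the picture viewer there is one more tool, called after "Request:" as a command line: name --argument value ..., lists and objects as JSON in quotes. servo_tool: Moves the arm, as the interface text tells. Its arguments: {"type":"object","properties":{"deltas":{"type":"array"},"newtons":{"type":"number"}},"required":["deltas"]}

```bash
mkdir -p pics
cat > h.py <<'E'
import numpy as np, cv2
from bench import r, optics, ticket
def world(cam,p):
    c=optics.calibration(cam); return np.array(c["R"]).T@(np.array(p)-np.array(c["t"]))
def cloud(cam,d):
    c=optics.calibration(cam);K=np.array(c["intrinsics"]);v,u=np.indices(d.shape)
    P=np.stack([(u-K[0,2])/K[0,0]*d,(v-K[1,2])/K[1,1]*d,d],-1)
    return (P-np.array(c["t"]))@np.array(c["R"])
def st():
    s=r.sense();print(s["time_s"],np.round(s["tcp_pos"],1),np.round(s["orientation"],3).tolist(),np.round(s["wrist_force"],1),s["gripper_width"],s["grasp_force"])
E
python3 - <<'E'
from h import *
st()
for c in("scene","top"):
    im,d=optics.capture(c);cv2.imwrite(f"pics/{c}0.png",im);np.savez(f"{c}0.npz",im=im,d=d)
    cal=optics.calibration(c);print(c,np.round(-np.array(cal["R"]).T@np.array(cal["t"])))
    for q in("puller","cap_red","cap_yellow","cap_blue"):
        for f in(optics.landmark_of,optics.recognise):
            print(q,f.__name__,[(np.round(world(c,x["point"]),1).tolist(),round(x["confidence"],2)) for x in f(q,c)[:2]])
st()
E
```

```text
0.0 [ 219.8 -637.7  238.4] [[0.945, 0.326, -0.001], [0.326, -0.945, 0.002], [-0.0, -0.002, -1.0]] [-0.4 -0.2  0. ] 85.44914833589603 0.0
scene [205. 620. 742.]
puller call [([421.2, 28.9, -6.3], 0.94)]
puller call [([411.9, 39.0, 48.8], 0.79)]
cap_red call [([515.6, 326.9, 74.8], 0.77)]
cap_red call [([510.2, 333.1, 89.5], 0.69)]
cap_yellow call [([537.4, 166.4, 76.8], 0.66)]
cap_yellow call [([529.1, 176.4, 88.5], 0.78)]
cap_blue call [([524.7, 246.7, 73.7], 0.6)]
cap_blue call [([521.4, 254.2, 92.8], 0.6)]
top [336. 151. 909.]
puller call [([420.4, 26.3, -1.7], 0.71), ([537.2, 171.3, 73.8], 0.21)]
puller call [([407.2, 34.2, 54.0], 0.82)]
cap_red call [([521.1, 328.5, 76.1], 0.71)]
cap_red call [([512.5, 325.6, 95.6], 0.73)]
cap_yellow call [([535.2, 170.4, 72.3], 0.64)]
cap_yellow call [([534.4, 171.6, 89.9], 0.78)]
cap_blue call [([529.6, 249.1, 74.4], 0.83)]
cap_blue call []
0.9 [ 219.8 -638.2  239.3] [[0.945, 0.326, 0.0], [0.326, -0.945, -0.0], [-0.0, 0.0, -1.0]] [ 0.4  1.7 -1.3] 85.33665201624164 0.0
```

Run:
```python
from h import *
a=cv2.imread("pics/scene0.png");b=cv2.imread("pics/top0.png")
cv2.imwrite("pics/both.png",cv2.resize(np.vstack([a,b]),None,fx=.78,fy=.78))
for c in("scene","top"):
    z=np.load(f"{c}0.npz");W=cloud(c,z["d"]);hsv=cv2.cvtColor(z["im"],cv2.COLOR_BGR2HSV);ok=z["d"]>0
    H,S,V=[hsv[...,i].astype(int) for i in range(3)]
    g=ok&(H>40)&(H<90)&(S>90)&(np.linalg.norm(W[...,:2]-[420,28],axis=-1)<70)
    P=W[g];t=P[P[:,2]>P[:,2].max()-5]
    print(c,"green",len(P),P.min(0).round(),P.max(0).round(),"top",len(t),np.median(t,0).round(1),cv2.minAreaRect(t[:,:2].astype(np.float32)))
    # steel low parts: tines
    n=ok&(np.linalg.norm(W[...,:2]-[420,28],axis=-1)<60)
    for lo,hi in((2.5,12),(38,60)):
        q=W[n&(W[...,2]>lo)&(W[...,2]<hi)&(S<80)]
        if len(q)>5:print(lo,hi,len(q),cv2.minAreaRect(q[:,:2].astype(np.float32)),q.mean(0).round(1))
    # caps: red/yellow/blue flat tops
    for nm,p in(("red",(519,328)),("blue",(528,248)),("yel",(536,170))):
        m=ok&(np.linalg.norm(W[...,:2]-p,axis=-1)<28)&(W[...,2]>60)
        q=W[m];t=q[q[:,2]>np.percentile(q[:,2],98)-4]
        (cx,cy),rad=cv2.minEnclosingCircle(t[:,:2].astype(np.float32))
        print(nm,len(t),round(cx,1),round(cy,1),round(rad,1),t.mean(0).round(1))
```

```text
scene green 167 [409.  15.  58.] [430.  40. 105.] top 61 [419.2  28.2 102.3] ((420.0404968261719, 26.960227966308594), (19.786664962768555, 23.702896118164062), 9.5465087890625)
2.5 12 177 ((413.7174072265625, 27.268360137939453), (75.65966796875, 50.825462341308594), 1.1508541107177734) [414.1  33.2   4.9]
38 60 210 ((402.6141357421875, 22.93699073791504), (36.29651641845703, 57.61542892456055), 86.36321258544922) [396.3  29.6  51.2]
red 175 517.6 326.4 17.1 [516.5 326.6  92.9]
blue 142 526.0 248.9 16.8 [525.3 249.1  92.9]
yel 125 533.8 171.7 16.8 [533.3 171.7  92.8]
top green 136 [410.  17.  75.] [432.  38. 107.] top 90 [420.5  28.  103.1] ((420.7480773925781, 26.685401916503906), (19.49260139465332, 19.3590087890625), 89.93773651123047)
2.5 12 257 ((421.74212646484375, 26.89437484741211), (114.78150177001953, 101.47818756103516), 63.608558654785156) [417.1  35.5   5.1]
38 60 246 ((405.83758544921875, 24.908964157104492), (33.025272369384766, 57.03038024902344), 89.79063415527344) [394.9  26.8  52.5]
red 170 517.7 326.1 16.7 [518.5 326.1  93.4]
blue 159 526.9 248.7 16.2 [526.5 249.3  93.5]
yel 159 534.6 171.7 16.0 [535.  171.5  93.9]
```

View pics/both.png

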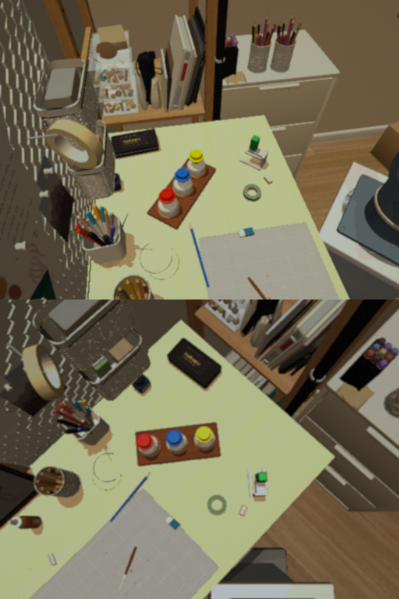

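The pictures show the puller at about (332,225)/(335,630) in the collage, its grip over (420,27). Left to right the row reads red, blue, yellow. The puller's yaw is about 0 and the row's about 0.107 rad. I'm moving in, keeping well inside the light stand.

Request:
servo_tool --deltas '[[[30,-28,0],[0,0,0.04],85],[[60,-57,0],[0,0,0.08],85],[[95,-90,0],[0,0,0.12],85],[[130,-123,0],[0,0,0.16],85],[[165,-156,0],[0,0,0.2],85],[[200,-190,0],[0,0,0.25],85],[[235,-222,0],[0,0,0.29],85],[[252,-239,0],[0,0,0.332],85],[[252,-239,0],[0,0,0.332],85]]'

```text
time_s: 1.8
tcp_pos: [382.6, -326.4, 239.6]
orientation: [[1.0, 0.005, 0.001], [0.005, -1.0, 0.001], [0.001, -0.001, -1.0]]
wrist_force: [-0.2, -0.5, -0.0]
gripper_width: 84.8
grasp_force: 0.0
```

Request:
servo_tool --deltas '[[[12,-40,0],[0,0,0],85],[[25,-80,0],[0,0,0],85],[[38,-125,0],[0,0,0],85],[[52,-170,0],[0,0,0],85],[[64,-212,0],[0,0,0],85],[[60,-255,0],[0,0,0],85],[[52,-298,0],[0,0,0],85],[[45,-335,10],[0,0,0],85],[[41,-353,25],[0,0,0],85],[[41,-353,40],[0,0,0],85]]'

```text
time_s: 2.8
tcp_pos: [421.4, 25.0, 199.3]
orientation: [[1.0, 0.004, 0.001], [0.004, -1.0, 0.001], [0.001, -0.001, -1.0]]
wrist_force: [1.1, -0.9, -1.0]
gripper_width: 85.0
grasp_force: 0.0
```

Request:
servo_tool --deltas '[[[0,0,30],[0,0,0],85],[[0,0,60],[0,0,0],85],[[0,0,90],[0,0,0],85],[[0,0,110],[0,0,0],85],[[0,0,122],[0,0,0],85],[[0,0,127],[0,0,0],85],[[0,0,127],[0,0,0],85]]'

```text
time_s: 3.5
tcp_pos: [421.5, 22.4, 72.0]
orientation: [[1.0, -0.001, -0.001], [-0.001, -1.0, -0.0], [-0.001, 0.0, -1.0]]
wrist_force: [-0.4, 0.1, 0.6]
gripper_width: 85.4
grasp_force: 0.0
```

Run:
```python
from h import *
st()
im,d=optics.capture("top");cv2.imwrite("pics/t1.png",cv2.resize(im[200:384,230:470],None,fx=3,fy=3));im,d=optics.capture("scene");cv2.imwrite("pics/s1.png",cv2.resize(im[120:290,230:430],None,fx=3,fy=3))
```

```text
3.5 [421.5  22.4  72. ] [[1.0, -0.001, -0.001], [-0.001, -1.0, -0.0], [-0.001, 0.0, -1.0]] [-0.4  0.1  0.6] 85.36956391489389 0.0
```

View pics/s1.png

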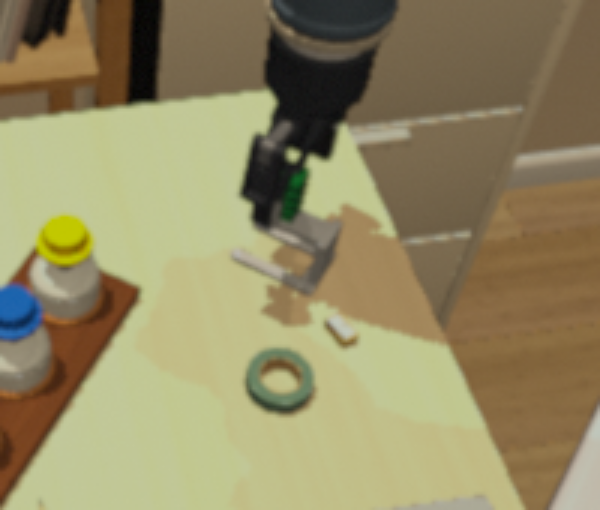

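The green grip at (293,195) sits between the open fingers. I'll centre on it and close.

Request:
servo_tool --deltas '[[[0,-4.5,0],[0,0,0],85],[[0,-4.5,0],[0,0,0],60],[[0,-4.5,0],[0,0,0],40],[[0,-4.5,0],[0,0,0],28],[[0,-4.5,0],[0,0,0],18],[[0,-4.5,0],[0,0,0],18],[[0,-4.5,0],[0,0,0],18],[[0,-4.5,0],[0,0,0],18]]' --newtons 60

```text
time_s: 4.4
tcp_pos: [421.5, 27.3, 72.5]
orientation: [[1.0, -0.0, 0.0], [-0.0, -1.0, -0.0], [0.0, 0.0, -1.0]]
wrist_force: [-1.0, -1.1, 4.8]
gripper_width: 21.4
grasp_force: 58.7
```

Request:
servo_tool --deltas '[[[0,0,-15],[0,0,0],18],[[0,0,-35],[0,0,0],18],[[0,0,-55],[0,0,0],18],[[0,-15,-62],[0,0,0],18],[[2,-40,-62],[0,0,-0.02],18],[[4,-70,-62],[0,0,-0.04],18],[[6,-105,-62],[0,0,-0.06],18],[[8,-140,-62],[0,0,-0.08],18],[[11,-175,-62],[0,0,-0.1],18],[[13,-205,-62],[0,0,-0.107],18]]'

```text
time_s: 5.4
tcp_pos: [434.2, 234.2, 134.1]
orientation: [[0.994, 0.108, -0.0], [0.108, -0.994, 0.0], [-0.0, -0.0, -1.0]]
wrist_force: [0.5, -0.2, -2.1]
gripper_width: 21.4
grasp_force: 59.0
```

```bash
python3 -c "
from h import *
st()"
```

```text
5.4 [434.2 234.2 134.1] [[0.994, 0.108, -0.0], [0.108, -0.994, 0.0], [-0.0, -0.0, -1.0]] [ 0.5 -0.2 -2.1] 21.399767995040335 59.04391586780548
```

Request:
servo_tool --deltas '[[[4,-25,0],[0,0,0],18],[[9,-50,0],[0,0,0],18],[[12,-70,0],[0,0,0],18],[[14,-80,0],[0,0,0],18],[[14,-83,0],[0,0,0],18],[[14,-83,0],[0,0,0],18]]'

```text
time_s: 6.0
tcp_pos: [439.3, 315.7, 134.0]
orientation: [[0.994, 0.106, -0.001], [0.106, -0.994, -0.001], [-0.001, 0.001, -1.0]]
wrist_force: [0.6, 0.5, -2.5]
gripper_width: 21.7
grasp_force: 59.0
```

```bash
cat > m.py <<'E'
from h import *
import sys
st();n=sys.argv[1]
s=r.sense();R=np.array(s["orientation"]);t=np.array(s["tcp_pos"])
yaw=np.arctan2(R[1,0],R[0,0]);o=t[:2]-1.2*R[:2,0]
ims=[]
for c in("scene","top"):
    im,d=optics.capture(c);W=cloud(c,d)
    cal=optics.calibration(c);p=np.array(cal["R"])@[o[0]+20,o[1],90]+np.array(cal["t"]);K=np.array(cal["intrinsics"]);u,v=(K@p/p[2])[:2].astype(int)
    u=min(max(u,75),512-75);v=min(max(v,75),384-75)
    ims.append(cv2.resize(im[v-75:v+75,u-75:u+75],(400,400),interpolation=cv2.INTER_CUBIC))
    L=(W[...,:2]-o)@R[:2,:2]  # tool axes: x along fork, y mirrored
    z0=t[2]-72.5
    S=cv2.cvtColor(im,cv2.COLOR_BGR2HSV)[...,1]
    m=(d>0)&(abs(L[...,0])<48)&(abs(L[...,1])<32)&(abs(W[...,2]-z0-5)<5)&(S<110)
    q=np.c_[L[m],W[m][:,2]-z0]
    print(c,"tines",len(q),"x",np.percentile(q[:,0],[2,98]).round(1),"y(tool)",np.percentile(q[:,1],[2,98]).round(1),"z",np.percentile(q[:,2],[50,80]).round(1)) if len(q) else None
    for qn in("puller","cap_red"):
        print(qn,[(np.round(world(c,x["point"]),1).tolist(),round(x["confidence"],2)) for x in optics.landmark_of(qn,c)[:1]])
cv2.imwrite(f"pics/{n}.png",np.hstack(ims))
E
python3 m.py p2
```

```text
6.0 [439.3 315.7 134. ] [[0.994, 0.106, -0.001], [0.106, -0.994, -0.001], [-0.001, 0.001, -1.0]] [ 0.6  0.5 -2.5] 21.678046370849334 59.03161883354187
scene tines 232 x [-44.2  28.2] y(tool) [-23.7  23.3] z [4.7 5.8]
puller [([441.1, 313.0, 58.2], 0.68)]
cap_red [([517.8, 324.3, 76.6], 0.8)]
puller []
cap_red [([522.0, 327.9, 79.4], 0.59)]
```

View pics/p2.png

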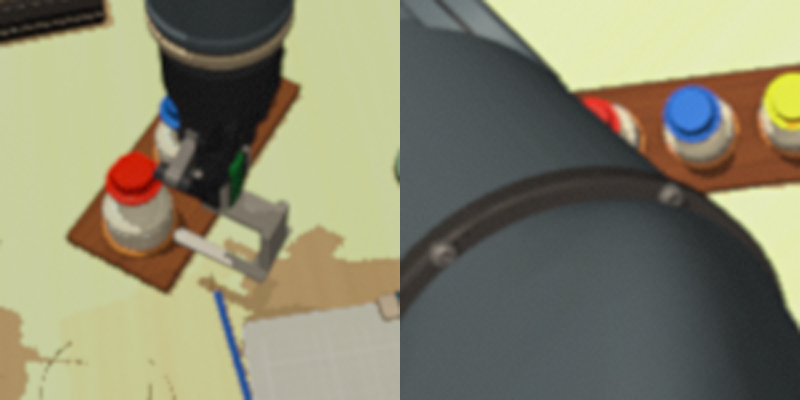

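The left picture shows the level fork at (180,235)-(290,210), lined up behind the red cap at (133,178). I'm sliding it in.

Request:
servo_tool --deltas '[[[8,-1,0],[0,0,0],18],[[18,-1.5,0],[0,0,0],18],[[28,-1.5,0],[0,0,0],18],[[36,-1.5,0],[0,0,0],18],[[40,-1.5,0],[0,0,0],18],[[40,-1.5,0],[0,0,0],18]]'

```text
time_s: 6.9
tcp_pos: [479.8, 322.0, 134.1]
orientation: [[0.994, 0.106, -0.0], [0.106, -0.994, -0.0], [-0.0, 0.0, -1.0]]
wrist_force: [-0.1, 0.6, -1.0]
gripper_width: 21.7
grasp_force: 59.0
```

```bash
python3 m.py p3
```

```text
6.9 [479.8 322.  134.1] [[0.994, 0.106, -0.0], [0.106, -0.994, -0.0], [-0.0, 0.0, -1.0]] [-0.1  0.6 -1. ] 21.679074005967838 59.02609348297119
scene tines 228 x [-44.4  28.4] y(tool) [-23.6  18.8] z [4.6 6.1]
puller [([480.1, 320.8, 55.9], 0.64)]
cap_red [([523.7, 243.7, 76.0], 0.63)]
puller []
cap_red []
```

View pics/p3.png

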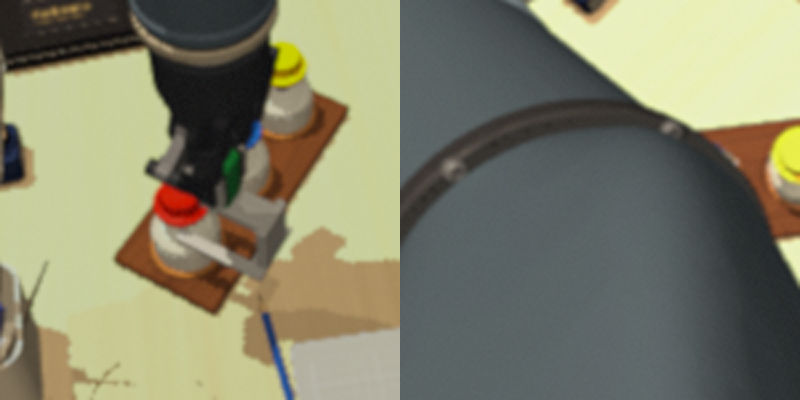

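The fork tips at (185,238) are entering under the red flange at (180,215), and the lateral fit is within about 1 mm. I'm going the rest of the way.

Request:
servo_tool --deltas '[[[8,0,0],[0,0,0],18],[[16,0,0],[0,0,0],18],[[24,0,0],[0,0,0],18],[[32,0,0],[0,0,0],18],[[37,0,0],[0,0,0],18],[[39,0,0],[0,0,0],18],[[39,0,0],[0,0,0],18],[[39,0,0],[0,0,0],18]]'

```text
time_s: 8.0
tcp_pos: [517.6, 326.3, 134.2]
orientation: [[0.994, 0.107, -0.0], [0.107, -0.994, -0.0], [-0.0, 0.0, -1.0]]
wrist_force: [-0.2, 0.3, -1.9]
gripper_width: 21.8
grasp_force: 59.0
```

```bash
python3 m.py p4
```

```text
8.0 [517.6 326.3 134.2] [[0.994, 0.107, -0.0], [0.107, -0.994, -0.0], [-0.0, 0.0, -1.0]] [-0.2  0.3 -1.9] 21.79611829357742 59.02273893356323
scene tines 202 x [-44.4  29.2] y(tool) [-23.7  22.6] z [4.6 6. ]
puller [([518.4, 328.7, 58.9], 0.65)]
cap_red [([516.0, 325.5, 73.5], 0.57)]
puller []
cap_red []
```

View pics/p4.png

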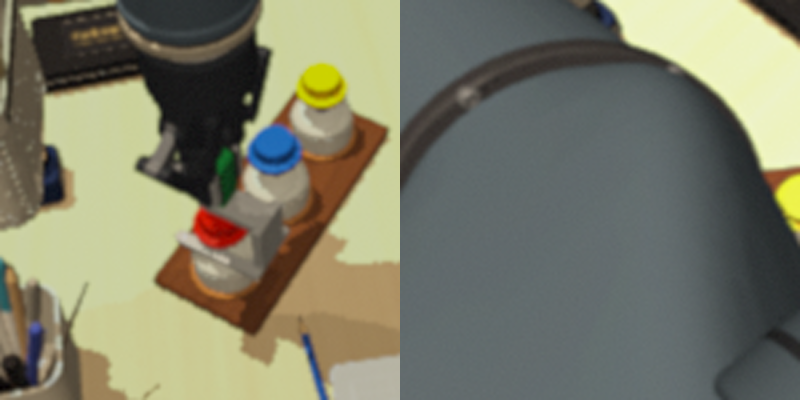

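The tines at (180,238)-(265,275) straddle the neck under the red flange, with almost no wrist force. I'm pulling up slowly.

Request:
servo_tool --deltas '[[[0,0,-3],[0,0,0],18],[[0,0,-6],[0,0,0],18],[[0,0,-8],[0,0,0],18],[[0,0,-10],[0,0,0],18],[[0,0,-12],[0,0,0],18],[[0,0,-14],[0,0,0],18],[[0,0,-16],[0,0,0],18]]' --newtons 80

```text
time_s: 9.0
tcp_pos: [517.7, 326.2, 150.2]
orientation: [[0.994, 0.107, -0.0], [0.107, -0.994, -0.0], [-0.0, 0.0, -1.0]]
wrist_force: [1.5, 1.1, -9.9]
gripper_width: 21.0
grasp_force: 78.9
```

Request:
servo_tool --deltas '[[[0,0,-2],[0,0,0],18],[[0,0,-4],[0,0,0],18],[[0,0,-6],[0,0,0],18],[[0,0,-8],[0,0,0],18],[[0,0,-10],[0,0,0],18],[[0,0,-13],[0,0,0],18],[[0,0,-17],[0,0,0],18],[[0,0,-21],[0,0,0],18],[[0,0,-25],[0,0,0],18],[[0,0,-29],[0,0,0],18]]'

```text
time_s: 10.0
tcp_pos: [517.9, 326.3, 179.7]
orientation: [[0.994, 0.107, 0.0], [0.107, -0.994, 0.0], [0.0, -0.0, -1.0]]
wrist_force: [-0.2, 0.1, -1.3]
gripper_width: 21.3
grasp_force: 79.4
```

Request:
servo_tool --deltas '[[[0,0,-4],[0,0,0],18],[[0,0,-7],[0,0,0],18],[[0,0,-9],[0,0,0],18],[[0,0,-10],[0,0,0],18],[[0,0,-10],[0,0,0],18]]'

```text
time_s: 10.5
tcp_pos: [517.9, 326.3, 189.4]
orientation: [[0.994, 0.107, 0.0], [0.107, -0.994, 0.0], [0.0, -0.0, -1.0]]
wrist_force: [0.5, -1.3, -2.7]
gripper_width: 21.3
grasp_force: 79.4
```

```bash
python3 m.py p5
```

```text
10.5 [517.9 326.3 189.4] [[0.994, 0.107, 0.0], [0.107, -0.994, 0.0], [0.0, -0.0, -1.0]] [ 0.5 -1.3 -2.7] 21.31409177846815 79.42243695259094
scene tines 209 x [-44.1  29.3] y(tool) [-23.7  23.5] z [4.6 5.7]
puller [([520.1, 328.5, 111.8], 0.66)]
cap_red [([535.6, 169.0, 75.6], 0.56)]
puller []
cap_red []
```

View pics/p5.png

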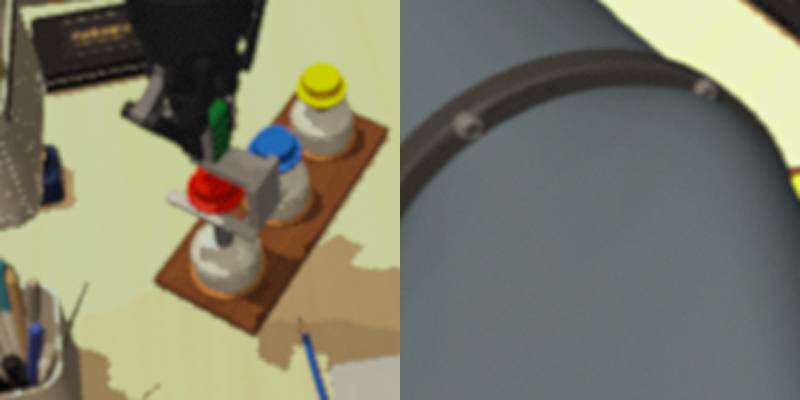

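The red cap is off and lies on the fork at (215,190), with the bare neck showing at (225,235). I'm carrying it smoothly to the open desk where the puller stood.

Request:
servo_tool --deltas '[[[-2,4.5,0],[0,0,0],18],[[-6,14,0],[0,0,0],18],[[-11.5,28,0],[0,0,0],18],[[-19,46,0],[0,0,0],18],[[-28,69,0],[0,0,0],18],[[-37,91,0],[0,0,0],18],[[-45,109,0],[0,0,0],18],[[-50,122,0],[0,0,0],18],[[-53,130,0],[0,0,0],18],[[-55,133,0],[0,0,0],18]]'

```text
time_s: 11.8
tcp_pos: [477.4, 187.2, 189.5]
orientation: [[0.994, 0.105, 0.0], [0.105, -0.994, 0.0], [0.0, 0.0, -1.0]]
wrist_force: [-0.7, -0.2, -2.4]
gripper_width: 21.5
grasp_force: 79.5
```

Request:
servo_tool --deltas '[[[-2,4.5,0],[0,0,0],18],[[-6,14,0],[0,0,0],18],[[-11.5,28,0],[0,0,0],18],[[-19,46,0],[0,0,0],18],[[-28,69,0],[0,0,0],18],[[-37,91,0],[0,0,0],18],[[-45,109,0],[0,0,0],18],[[-51,126,0],[0,0,0],18],[[-58,142,0],[0,0,0],18],[[-61,148,0],[0,0,0],18]]'

```text
time_s: 12.8
tcp_pos: [431.5, 32.3, 189.3]
orientation: [[0.995, 0.104, -0.001], [0.104, -0.995, -0.001], [-0.001, 0.001, -1.0]]
wrist_force: [0.9, -0.3, -1.6]
gripper_width: 21.2
grasp_force: 79.6
```

Request:
servo_tool --deltas '[[[0,0,4],[0,0,0],18],[[0,0,12],[0,0,0],18],[[0,0,24],[0,0,0],18],[[0,0,38],[0,0,0],18],[[0,0,52],[0,0,0],18],[[0,0,66],[0,0,0],18],[[0,0,78],[0,0,0],18],[[0,0,88],[0,0,0],18],[[0,0,94],[0,0,0],18],[[0,0,97],[0,0,0],18]]'

```text
time_s: 13.8
tcp_pos: [432.3, 34.9, 91.6]
orientation: [[0.994, 0.107, -0.001], [0.107, -0.994, 0.0], [-0.001, -0.0, -1.0]]
wrist_force: [-0.6, -0.2, -2.1]
gripper_width: 21.1
grasp_force: 79.6
```

```bash
python3 m.py p6
```

```text
13.8 [432.3  34.9  91.6] [[0.994, 0.107, -0.001], [0.107, -0.994, 0.0], [-0.001, -0.0, -1.0]] [-0.6 -0.2 -2.1] 21.09237854501267 79.58075881004333
scene tines 168 x [-44.3  29.1] y(tool) [-24.3  24.9] z [4.8 6. ]
puller [([434.1, 36.4, 15.1], 0.66)]
cap_red [([536.6, 167.5, 74.3], 0.54)]
top tines 106 x [-42.4  26.9] y(tool) [-22.9  26.5] z [5.6 6.8]
puller [([434.5, 34.9, 17.2], 0.83)]
cap_red [([435.6, 38.4, 23.8], 0.49)]
```

View pics/p6.png

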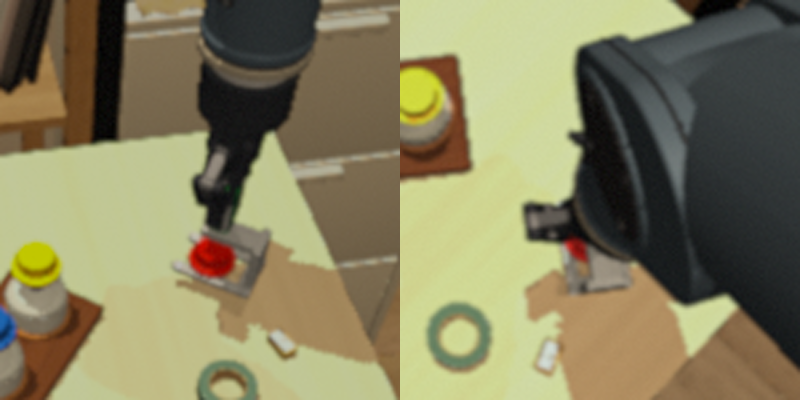

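The red cap lies flat on the fork at (211,257), over clear desk. I'm lowering to contact.

Request:
servo_tool --deltas '[[[0,0,4],[0,0,0],18],[[0,0,9],[0,0,0],18],[[0,0,13],[0,0,0],18],[[0,0,16],[0,0,0],18],[[0,0,17],[0,0,0],18],[[0,0,18],[0,0,0],18],[[0,0,18.5],[0,0,0],18],[[0,0,18.5],[0,0,0],18]]' --newtons 30

```text
time_s: 14.9
tcp_pos: [432.5, 34.5, 73.8]
orientation: [[0.994, 0.106, 0.0], [0.106, -0.994, 0.0], [0.0, -0.0, -1.0]]
wrist_force: [-0.0, -0.2, -1.4]
gripper_width: 21.0
grasp_force: 79.6
```

Request:
servo_tool --deltas '[[[0,0,0.7],[0,0,0],18],[[0,0,1.2],[0,0,0],18],[[0,0,1.5],[0,0,0],18],[[0,0,1.5],[0,0,0],18]]'

```text
time_s: 15.3
tcp_pos: [432.6, 34.6, 72.6]
orientation: [[0.994, 0.107, 0.0], [0.107, -0.994, 0.0], [0.0, -0.0, -1.0]]
wrist_force: [-1.7, -0.1, 4.7]
gripper_width: 21.0
grasp_force: 80.7
```

It's in contact with the desk (+4.7 N). I'm opening slowly, then going straight up.

Request:
servo_tool --deltas '[[[0,0,0],[0,0,0],24],[[0,0,0],[0,0,0],28],[[0,0,0],[0,0,0],35],[[0,0,0],[0,0,0],50],[[0,0,0],[0,0,0],65],[[0,0,0],[0,0,0],80],[[0,0,0],[0,0,0],80]]'

```text
time_s: 16.0
tcp_pos: [432.5, 34.5, 72.3]
orientation: [[0.994, 0.107, -0.0], [0.107, -0.994, 0.0], [-0.0, -0.0, -1.0]]
wrist_force: [-0.5, -0.3, 0.2]
gripper_width: 80.0
grasp_force: 0.0
```

Request:
servo_tool --deltas '[[[0,0,-5],[0,0,0],80],[[0,0,-15],[0,0,0],80],[[0,0,-30],[0,0,0],80],[[0,0,-50],[0,0,0],80],[[0,0,-75],[0,0,0],80],[[0,0,-100],[0,0,0],80],[[0,0,-120],[0,0,0],80],[[0,0,-130],[0,0,0],80],[[0,0,-130],[0,0,0],80]]'

```text
time_s: 16.9
tcp_pos: [433.1, 34.6, 203.7]
orientation: [[0.994, 0.106, 0.003], [0.106, -0.994, 0.0], [0.003, -0.0, -1.0]]
wrist_force: [-0.2, 0.0, -0.6]
gripper_width: 80.1
grasp_force: 0.0
```

```bash
sed -i 's/^o_=.*//; s/o=t\[:2\]-1.2\*R\[:2,0\]/o=np.array([431.4,34.5])/; s/z0=t\[2\]-72.5/z0=0/' m.py; python3 m.py p7
```

```text
16.9 [433.1  34.6 203.7] [[0.994, 0.106, 0.003], [0.106, -0.994, 0.0], [0.003, -0.0, -1.0]] [-0.2  0.  -0.6] 80.08921536653713 0.0
scene tines 225 x [-44.5  45.1] y(tool) [-30.3  26.2] z [3.7 5.4]
puller [([433.0, 36.1, -0.8], 0.74)]
cap_red [([432.6, 36.4, 5.1], 0.76)]
top tines 216 x [-46.   14.3] y(tool) [-31.2  30.7] z [3.5 5.7]
puller [([431.7, 33.2, -1.6], 0.79)]
cap_red [([437.1, 36.7, 6.8], 0.48)]
```

View pics/p7.png

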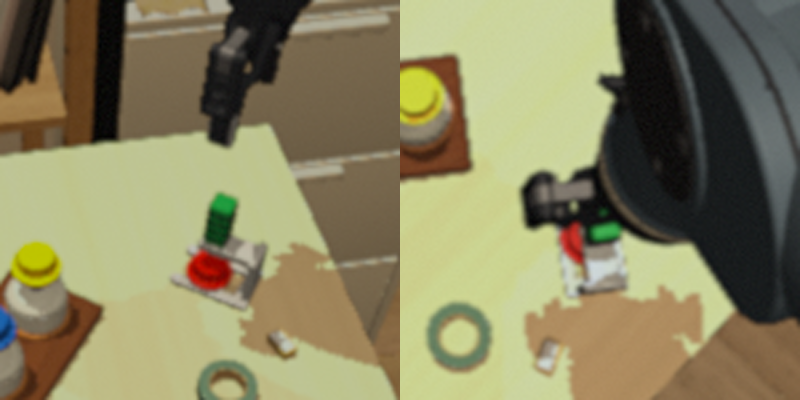

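The puller stands upright and released, with the red cap flat on its fork at (210,270). The gripper is clear, so I'm handing in.

```bash
python3 -c "
from h import *
print(ticket.job_done())"
```

```text
the job is handed in; nothing more can be done
None
```

The red cap is off its bottle and lies flat on the fork of the puller, which stands upright and released on the open desk; the job was handed in at about 17 s of the 61 s allowed, and no verdict came back.

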